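# Draw back and lock the spring pusher of a cup-lid magazine for refilling

### The arm

A 6-joint arm with a two-finger parallel gripper is mounted at the origin on a cart in front of the work surface, level with it; the furniture and walls round the work are solid. World frame = base frame: x ahead of the robot, y to its left, z up, the work surface at z = 0. Lengths are in mm, angles in degrees, forces in N, time in s.
With the tool pointing down it reaches from about 350 to 850 mm from the base axis. Payload 8.1 kg.
Tool frame: the origin (TCP) lies on the centre line of the jaws, within the pads' length; the fingertips stand 17 mm ahead of it and the grasp point (between the pads) lies 2 mm behind it; z points along the fingers, x is the direction in which the jaws open and shut, and the axes are right-handed (so a half turn about z gives the same grasp; the last joint's range is limited). The gripper opens to 85 mm and grips with 20 to 120 N. Pads are 22 mm wide; open, the fingers measure 114 mm over their backs; the gripper's body (76 mm by 85 mm) begins 54 mm behind the grasp point. The pads swing forward as they close: fully open they stand 13 mm farther back than shut.
Start: joints at [68.789, 7.471, 85.268, -0, 87.261, -4.893], TCP at [168.557, 575.842, 219.992] pointing down, gripper open.
Joint ranges: [-169.43, 169.43], [-51.17, 129.36], [1.28, 143.12], [-76.62, 256.62], [0, 156.53], [-152.29, 152.29]. Speed limits (degrees/s): [136.94, 136.94, 159.86, 180, 180, 180].

### API

Orientations are given as a 3x3 rotation matrix whose columns are the frame's x, y, z axes.
In Python, from workcell import ctrl gives the robot as it stands.
- The arm moves only by the shell command python3 -m handwheel 'ROWS' [FORCE]. ROWS is JSON, one flat list of numbers, 7 for each row, row after row: the gripper command: -1 is fully open, 1 is shut, values between are in proportion, then the shift along the tool's x, y, z in cm, then the turn, a rotation vector about the tool's x, y, z in degrees. In form: [gripper, x, y, z, ax, ay, az, gripper, x, y, z, ax, ay, az, ...]. A call has 1 to 8 rows; each row shifts and turns the commanded pose from where the row before left it, along the tool's axes as they then stand; what a row does not reach is not made up. A row lasts 1/10 s, in which the tool goes at most 50 mm and 8.59 degrees, less where a joint would pass 70% of its speed; a pose out of reach is approached as far as the arm can. A call with a gripper value outside its range is refused whole. The fingers move at their own pace and stop on an object; FORCE is the grip in N (left out, the last holds). Time passes only in rows, so rows that do not move let the fingers close. It gives the time, the measured TCP pose, the force and the opening at its end, in the units of the state.
- ctrl.read_state(): the state, without advancing time (a new reading comes with each control period).
- ctrl.capture(name): name is "scene" or "top" or "wrist"; returns the picture (400x640x3 uint8, blue, green, red); there is no depth.
- ctrl.camera_model(name): a dict with "K" (3x3 intrinsics, pixels), "extrinsics" (4x4, takes a point from world to camera coordinates). Camera axes: x right, y down, z forward; pixel columns grow to the right and rows downward; lengths in mm; the calibration is good to about 2 mm. A picture is of the moment at which its call begins: read the wrist's pose just before it. camera_model takes no time and is no camera call; for the wrist camera it gives the pose at the moment of the call.
- ctrl.job_done(): hands the job in, once; it reports no verdict.
The state is a dict: "clock": time; "joints": joint angles; "joint_vel": joint speeds; "joint_efforts": joint torques, N m; "tool_pos": TCP position; "ee_rot": TCP orientation; "force": force on the tool from outside, world axes, zero at the start; "wrist_torque": the same for the moment, N m; "finger_gap": finger opening in mm.
Only numpy, scipy, OpenCV 4.12 (cv2) and the standard library are available. Lean on these libraries where they do the work, as an engineer would, in place of code of your own. Each camera call takes 0.05 s, during which the arm holds its last target.

### The job

The cup-lid magazine is nearly empty and must be made ready for a new sleeve of lids. Hook the open fingers round the upright grip and its leaning cam lever, in front of the T-bar, and draw the spring pusher back until the pointer on its carriage stands level with the index clip on the beam; then, holding it on that mark, squeeze the cam lever fully shut against the upright grip so that it locks. Finish while still holding on, fingers squeezing lever and grip together with the pusher on its mark, and leave the index clip, the drink and the spare lid where they are.

Things in the scene. Friction and masses are not known exactly. Their poses are not given: they have to be found in the camera images.
- lid_magazine: Steel cup-lid magazine fixed on the counter, 118 (its x) x 316 (its y) mm, 160 high; lids stand on edge under an aluminium beam (24 mm wide, top 152 mm above the counter) that runs along its y at x = 0. Origin: centre of underside. +y end: the mouth; the pusher is drawn back toward -y. -x: the open side, to which the lever leans. All x, y below are in its frame, all heights above the counter.
- pusher (a joint): Pusher carriage's way along the beam, m: 0 = forward against the last lids (its start), grows as it is drawn back toward -y; stop at 0.165. Its middle is at y = 0.060 - value. A spring pulls it forward with 5 to 8 N, so let go unlocked it runs forward. Aluminium block, 38 x 44 mm, top 168 mm high; carries the upright grip, the lever and the T-bar.
- index_clip (a joint): Setting of the index clip on the beam's lower half, m, on the scale of joint pusher: the pusher is on its mark when both values are equal. Black clip, 12 mm long, with a 3 mm thick lug sticking out to -x from its middle. Stiff; not to be moved.
- cam_lever (a joint): Lever angle, rad: 0 = open, leaning 0.5 rad from upright to -x; 0.5 = shut, upright against the grip. Steel, 26 mm wide along the beam, pin at x = -6 mm, 169.5 mm high; tip 41 mm from the pin, open it reaches to x = -30 mm. Stays where left; closing takes 4 to 8 N at the tip. From about 0.3 rad its cam brakes, shut it locks the pusher. Shut, lever and grip span x = -10 to +10 mm.
- upright_grip (a point): Middle of the upright grip: black plate fixed on the carriage, 10 mm thick (x from 0 to +10 mm), 37 mm along the beam, 3.5 mm behind (-y of) the carriage's middle, from 167 to 214 mm high. Axes as the magazine's.
- t_bar (a point): Middle of the T-bar fixed on the carriage: steel bar across the beam (along x, from -52 to +52 mm), 9.6 mm thick, 198 mm high, 22.5 mm behind (-y of) the carriage's middle. Open fingers astride grip and lever and in front of the bar pull the pusher back by it.
- grip_centre (a point): Where to squeeze, fingers pointing down and closing along the magazine's x: on the beam's middle line, 5 mm behind the carriage's middle, 196 mm high. Beside it only the T-bar stands higher than 171 mm. Moves with the pusher. Axes as the magazine's.
- lever_tip (a point): Middle of the lever's rolled tip (9 mm thick); moves with the lever.
- pusher_pointer (a point): Tip of the small pointer at the middle of the carriage's -x side, 146.5 mm high, x = -25 mm; moves with the pusher. Axes as the magazine's.
- clip_index (a point): Tip of the index clip's lug, x = -26.5 mm, 141 mm high. Axes as the magazine's. The pusher is on its mark when the pointer's y equals this point's y in the magazine's frame.
- smoothie: Bystander: clear cup of pink drink, 100 mm wide, 152 mm high, on the counter to the right of the magazine. Origin: centre of its foot.
- fresh_lid: Bystander: flat clear lid, 101 mm wide, 10 mm thick, lying on the counter. Origin: centre of its underside.

How it is judged (in metres and radians):
On the way, in this order (a step that is already met when the one before it is completed fails the run):
1. the pusher is drawn back to its mark (pointer within 5 mm of the clip's lug along the beam) while the cam lever is still open (y of pusher_pointer in the frame of clip_index between -0.005 and 0.005 m and value of joint cam_lever below 0.3 rad and contact force between the fingers and pusher above 1 N), for 0.2 s.
2. held on the mark, the cam lever is squeezed shut against the upright grip (y of pusher_pointer in the frame of clip_index between -0.005 and 0.005 m and value of joint cam_lever above 0.42 rad and contact force between the fingers and cam_lever above 3 N and contact force between the fingers and pusher_c0 above 3 N), for 0.3 s.
At the end, for the whole second after the job is handed in: The pointer stands within 5 mm of the index clip's lug along the beam, the pusher is at rest, the cam lever is shut (0.42 rad or more of 0.5), and the fingers still squeeze it: at least 3 N on the lever and 3 N on the upright grip (all of step 2 and velocity of joint pusher between -0.005 and 0.005 m/s); the arm keeps its last pose, push and grip.
It fails at once if the drink or the spare lid is shifted by more than 30 mm (distance of any of smoothie, fresh_lid from where it was at the start of the episode above 0.03 m).
It fails at once if the drink is tipped (angle between smoothie's own z axis and vertical above 0.3 rad).
It fails at once if the index clip is shifted by more than 4 mm (distance of clip_index from where it was at the start of the episode above 0.004 m).
It also fails if it takes over 38 s, if anything falls off the work surface, if the arm or the gripper's body presses on something with over 40 N, if the wrist force passes 120 N, or if a joint passes its speed limit or range.

## Working session

There is one attempt and no reset: what is moved stays moved. The work goes in short steps, Python scripts to look and compute and a shell command to move; the robot and the scene stay as the last step left them, time stands still between calls to the robot, and variables do not carry over. Pictures are saved under pics/ and viewed, and the job is handed in when it is done.

```bash
ls; mkdir -p pics; python3 - <<'E'
from workcell import ctrl
import cv2,numpy as np
s=ctrl.read_state();print({k:np.round(v,2).tolist() for k,v in s.items()})
for n in("scene","top","wrist"):
    m=ctrl.camera_model(n);print(n,np.round(m["K"],1).tolist(),np.round(m["extrinsics"],3).tolist())
    cv2.imwrite(f"pics/{n}0.png",ctrl.capture(n))
E
```

```text
pics
{'clock': 0.0, 'joints': [68.79, 7.52, 85.33, -0.0, 87.26, -4.89], 'joint_vel': [0.05, 0.02, -0.0, 0.15, 0.07, -0.09], 'joint_efforts': [-0.0, -56.94, -50.05, -0.0, 0.02, -0.0], 'tool_pos': [168.34, 575.29, 218.91], 'ee_rot': [[0.28, 0.96, -0.0], [0.96, -0.28, -0.0], [-0.0, -0.0, -1.0]], 'force': [0.59, -0.11, 0.11], 'wrist_torque': [-0.03, -0.03, -0.03], 'finger_gap': 85.59}
scene [[486.5, 0.0, 322.4], [0.0, 486.5, 194.9], [0.0, 0.0, 1.0]] [[0.655, -0.756, 0.001, -311.078], [-0.585, -0.508, -0.632, 367.008], [0.478, 0.413, -0.775, 1035.831], [0.0, 0.0, 0.0, 1.0]]
top [[502.7, 0.0, 309.3], [0.0, 502.7, 208.2], [0.0, 0.0, 1.0]] [[0.013, -1.0, -0.021, 29.99], [-0.993, -0.01, -0.116, 487.856], [0.116, 0.022, -0.993, 1384.04], [0.0, 0.0, 0.0, 1.0]]
wrist [[345.8, 0.0, 313.4], [0.0, 345.8, 203.0], [0.0, 0.0, 1.0]] [[0.282, 0.96, -0.002, -598.22], [0.907, -0.266, 0.326, -43.366], [0.312, -0.093, -0.945, 382.074], [0.0, 0.0, 0.0, 1.0]]
```

View pics/scene0.png

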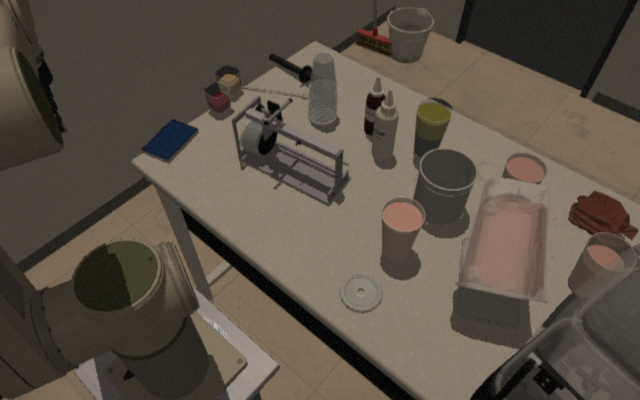

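View pics/top0.png

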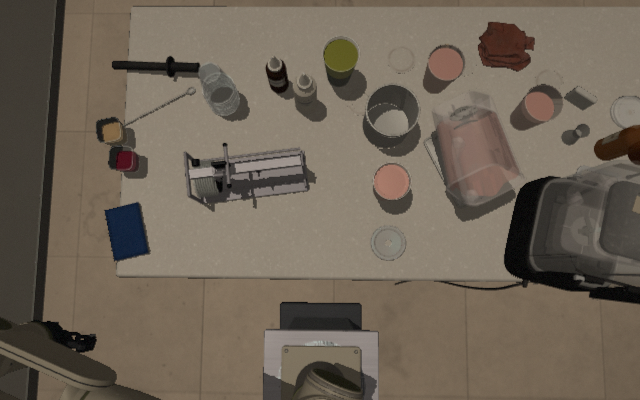

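View pics/wrist0.png

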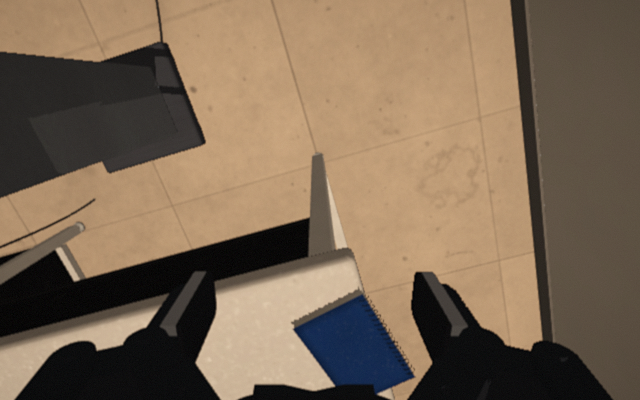

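```bash
python3 - <<'E'
import cv2
a=cv2.imread('pics/top0.png')[140:215,175:320]
cv2.imwrite('pics/top0c.png',cv2.convertScaleAbs(cv2.resize(a,None,fx=5.5,fy=5.5,interpolation=2),alpha=1.3,beta=15))
a=cv2.imread('pics/scene0.png')[85:210,220:360]
cv2.imwrite('pics/scene0c.png',cv2.convertScaleAbs(cv2.resize(a,None,fx=4.7,fy=4.7,interpolation=2),alpha=1.5,beta=20))
E
```

```text
(no output)
```

View pics/top0c.png

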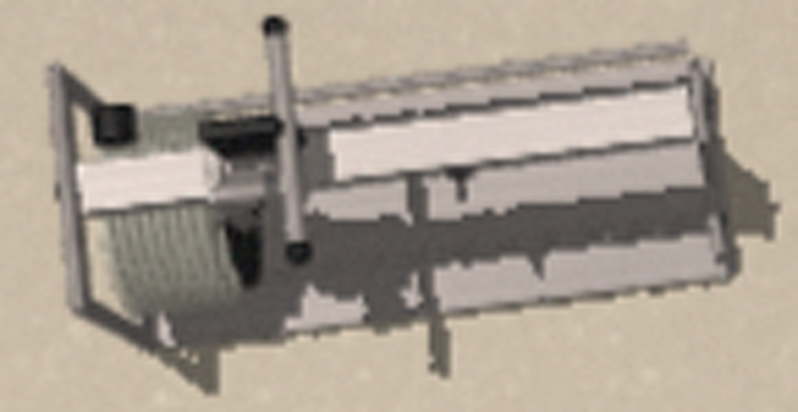

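View pics/scene0c.png

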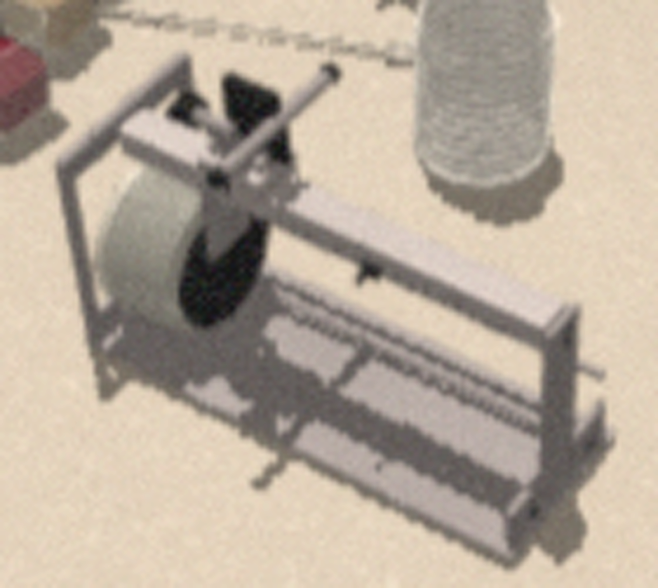

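```bash
cat > h.py <<'E'
import numpy as np
from workcell import ctrl
def ray(n,u,v,z,m=None):
    m=m or ctrl.camera_model(n);K=np.array(m["K"]);E=np.array(m["extrinsics"])
    R,t=E[:3,:3],E[:3,3];c=-R.T@t;d=R.T@np.linalg.solve(K,[u,v,1]);return (c+d*(z-c[2])/d[2])
def proj(n,p,m=None):
    m=m or ctrl.camera_model(n);K=np.array(m["K"]);E=np.array(m["extrinsics"])
    q=K@(E[:3,:3]@np.array(p)+E[:3,3]);return q[:2]/q[2]
E
python3 - <<'E'
from h import *
f=lambda x,y:(175+(x-2.25)/5.5,140+(y-2.25)/5.5)
g=lambda x,y:(220+(x-1.85)/4.7,85+(y-1.85)/4.7)
for n,c,u,v,z in [("tbar far","t",275,25,198),("tbar near","t",300,251,198),("beam R far","t",688,86,152),("beam R near","t",688,140,152),("beam L far","t",80,165,152),("beam L near","t",80,214,152),
 ("beam mid far","t",332,130,152),("beam mid near","t",332,180,152),("lug tip","t",460,198,141),("clip","t",460,172,146),
 ("tbar far","s",332,73,198),("tbar near","s",218,172,198),("lug tip","s",365,280,141),("beam R near","s",545,330,152),("beamR far","s",575,308,152)]:
    p=f(u,v) if c=="t" else g(u,v)
    print(n,c,np.round(p,1),np.round(ray("top" if c=="t" else "scene",*p,z),1))
E
```

```text
tbar far t [224.6 144.1] [628.  247.4 198. ]
tbar near t [229.1 185.2] [523.4 232.6 198. ]
beam R far t [299.7 155.2] [611.4  59.7 152. ]
beam R near t [299.7 165. ] [585.5  59.3 152. ]
beam L far t [189.1 169.6] [571.  346.8 152. ]
beam L near t [189.1 178.5] [547.5 345.8 152. ]
beam mid far t [235.  163.2] [588.8 227.7 152. ]
beam mid near t [235.  172.3] [564.8 227.  152. ]
lug tip t [258.2 175.6] [558.8 167.7 141. ]
clip t [258.2 170.9] [570.4 167.4 146. ]
tbar far s [290.2 100.1] [628.1 245.3 198. ]
tbar near s [266.  121.2] [528.1 235.5 198. ]
lug tip s [297.3 144.2] [560.5 160.5 141. ]
beam R near s [335.6 154.8] [588.   54.5 152. ]
beamR far s [341.9 150.1] [611.2  52.8 152. ]
```

```bash
python3 -m handwheel '[-1,0,0,-1,0,0,8.2,-1,0,0,-1,0,0,8.2,-1,0,0,-1,0,0,8.2,-1,0,0,-1,0,0,8.2,-1,0,0,-1,0,0,8.2,-1,0,0,-1,0,0,8.2,-1,0,0,-1,0,0,8.2,-1,0,0,-1,0,0,8.4]' 30
python3 - <<'E'
from h import *
s=ctrl.read_state();R=np.array(s['ee_rot']);p=np.array(s['tool_pos'])
print(s['clock'],p,np.round(R,3).tolist(),np.round(R.T@(np.array([574,263,300])-p),1))
E
```

```text
clock: 0.95
tool_pos: [168.5, 575.7, 300.0]
ee_rot: [[0.991, 0.131, -0.0], [0.131, -0.991, -0.001], [-0.0, 0.001, -1.0]]
force: [-1.0, 0.3, 0.2]
finger_gap: 85.6
0.95 [168.47213908 575.67325745 299.96552551] [[0.991, 0.131, -0.0], [0.131, -0.991, -0.001], [-0.0, 0.001, -1.0]] [3.610e+02 3.632e+02 1.000e-01]
```

```bash
python3 -m handwheel '[-1,2.2,2.2,0,0,0,0,-1,2.2,2.2,0,0,0,0,-1,2.2,2.2,0,0,0,0,-1,2.2,2.2,0,0,0,0,-1,2.2,2.2,0,0,0,0,-1,2.2,2.2,0,0,0,0,-1,2.2,2.2,0,0,0,0,-1,2.2,2.2,0,0,0,0]' >/dev/null
python3 -m handwheel '[-1,2.2,2.2,0,0,0,0,-1,2.2,2.2,0,0,0,0,-1,2.2,2.2,0,0,0,0,-1,2.2,2.2,0,0,0,0,-1,2.2,2.2,0,0,0,0,-1,2.2,2.2,0,0,0,0,-1,2.2,2.2,0,0,0,0,-1,2.2,2.2,0,0,0,0]'
python3 -m handwheel '[-1,0.9,1.1,0,0,0,0,-1,0,0,0,0,0,0]'
python3 - <<'E'
from h import *
import cv2,json
s=ctrl.read_state();print(s['clock'],s['tool_pos'])
json.dump(ctrl.camera_model("wrist"),open('w1.json','w'),default=lambda a:np.array(a).tolist())
a=ctrl.capture("wrist");cv2.imwrite('pics/w1.png',a)
cv2.imwrite('pics/w1b.png',cv2.convertScaleAbs(cv2.resize(a,None,fx=1.25,fy=1.25,interpolation=2),alpha=1.4,beta=15))
E
```

```text
clock: 2.55
tool_pos: [566.3, 274.5, 299.6]
ee_rot: [[0.991, 0.137, -0.001], [0.137, -0.991, -0.0], [-0.001, 0.0, -1.0]]
force: [-0.0, -0.0, -1.1]
finger_gap: 85.4
clock: 2.75
tool_pos: [576.7, 264.3, 299.2]
ee_rot: [[0.991, 0.135, -0.001], [0.135, -0.991, -0.001], [-0.001, 0.0, -1.0]]
force: [0.2, 0.7, 0.1]
finger_gap: 85.4
2.75 [576.70492354 264.33480813 299.18571022]
```

View pics/w1b.png

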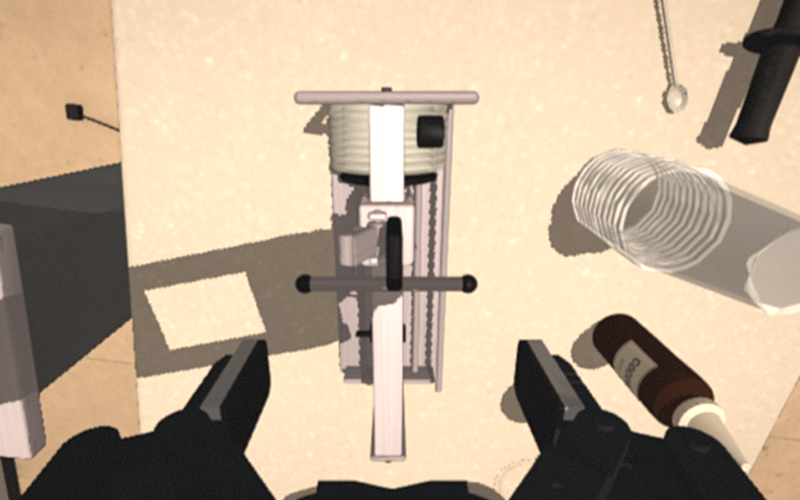

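```bash
python3 - <<'E'
import cv2
a=cv2.imread('pics/w1.png')
a=a[150:300,230:390]
cv2.imwrite('pics/w1c.png',cv2.convertScaleAbs(cv2.resize(a,None,fx=4,fy=4,interpolation=2),alpha=1.4,beta=20))
E
```

```text
(no output)
```

View pics/w1c.png

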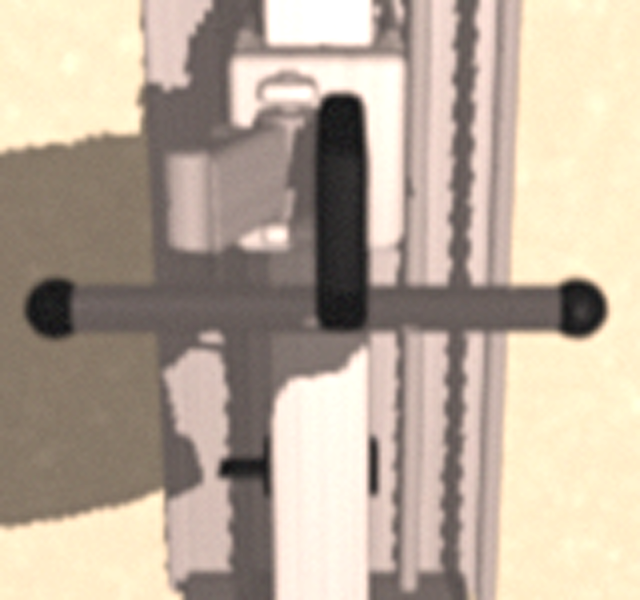

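```bash
cat >> h.py <<'E'
th=np.radians(7.8);EX=np.array([np.cos(th),np.sin(th),0]);EY=np.array([-np.sin(th),np.cos(th),0])
E
python3 - <<'E'
from h import *
import json
m=json.load(open('w1.json'))
f=lambda x,y:(230+(x-1.5)/4,150+(y-1.5)/4)
P={}
for n,u,v,z in [("tL",50,308,198),("tR",582,308,198),("tmid",316,308,198),("car front",316,55,168),("car front R",404,58,168),("car front L",230,58,168),("grip L",318,120,214),("grip R",366,120,214),("lever tipL",168,160,206),("lug",222,466,141),("beamL",274,520,152),("beamR",368,520,152)]:
    P[n]=p=ray("wrist",*f(u,v),z,m);print(n,np.round(p,1),"x,y along mag:",np.round([p@EX,p@EY],1))
for n,uv in [("farL",(370/1.25,107/1.25)),("farR",(404/1.25,107/1.25)),("nearL",(373/1.25,456/1.25)),("nearR",(406/1.25,456/1.25))]:
    p=ray("wrist",*uv,152,m);print(n,np.round(p,1),np.round([p@EX,p@EY],1))
s=ctrl.read_state();p=np.array(s['tool_pos']);print("tcp",p@EX,p@EY, s['joints'])
E
```

```text
tL [523.8 231.3 198. ] x,y along mag: [550.4 158. ]
tR [629.7 245.6 198. ] x,y along mag: [657.2 157.9]
tmid [576.8 238.5 198. ] x,y along mag: [603.8 158. ]
car front [570.5 283.1 168. ] x,y along mag: [603.7 203.1]
car front R [589. 285. 168.] x,y along mag: [622.2 202.4]
car front L [552.6 280.  168. ] x,y along mag: [585.5 202.4]
grip L [571.7 281.6 214. ] x,y along mag: [604.7 201.4]
grip R [580.3 282.7 214. ] x,y along mag: [613.3 201.3]
lever tipL [545.  267.9 206. ] x,y along mag: [576.4 191.5]
lug [561.  167.8 141. ] x,y along mag: [578.6  90.1]
beamL [575.7 160.6 152. ] x,y along mag: [592.2  81. ]
beamR [599.  163.8 152. ] x,y along mag: [615.7  80.9]
farL [551.9 343.2 152. ] [593.4 265.1]
farR [574.2 346.2 152. ] [615.9 265. ]
nearL [588.9  53.7 152. ] [590.8 -26.7]
nearR [617.8  57.6 152. ] [619.9 -26.7]
tcp 606.5077307234924 184.9126179974732 [2.01107473e+01 1.18224437e+01 7.22219360e+01 2.22021148e-02
 9.60223804e+01 1.23023140e+01]
```

```bash
python3 -m handwheel '[-1,-0.26,0.34,0,0,0,0,-1,0,0,2.0,0,0,0,-1,0,0,2.0,0,0,0,-1,0,0,2.0,0,0,0,-1,0,0,2.0,0,0,0,-1,0,0,1.3,0,0,0,-1,0,0,0,0,0,0]'
python3 -m handwheel '[-1,0,0,0.6,0,0,0,-1,0,0,0.7,0,0,0,-1,0,0,0,0,0,0]'
python3 - <<'E'
from h import *
import cv2,json
s=ctrl.read_state();p=np.array(s['tool_pos']);print(s['clock'],p,p@EX,p@EY)
json.dump(ctrl.camera_model("wrist"),open('w2.json','w'),default=lambda a:np.array(a).tolist())
a=ctrl.capture("wrist");cv2.imwrite('pics/w2.png',a)
cv2.imwrite('pics/w2b.png',cv2.convertScaleAbs(cv2.resize(a,None,fx=1.25,fy=1.25,interpolation=2),alpha=1.4,beta=15))
E
```

```text
clock: 3.5
tool_pos: [571.8, 262.4, 204.7]
ee_rot: [[0.99, 0.138, -0.004], [0.138, -0.99, -0.001], [-0.004, 0.001, -1.0]]
force: [0.1, 0.4, -0.3]
finger_gap: 85.4
clock: 3.8
tool_pos: [573.6, 262.0, 193.5]
ee_rot: [[0.991, 0.137, -0.0], [0.137, -0.991, -0.0], [-0.0, 0.0, -1.0]]
force: [0.4, -0.5, -1.0]
finger_gap: 85.4
3.8 [573.61310984 262.03573985 193.51978264] 603.8682802776061 181.7631118292434
```

View pics/w2b.png

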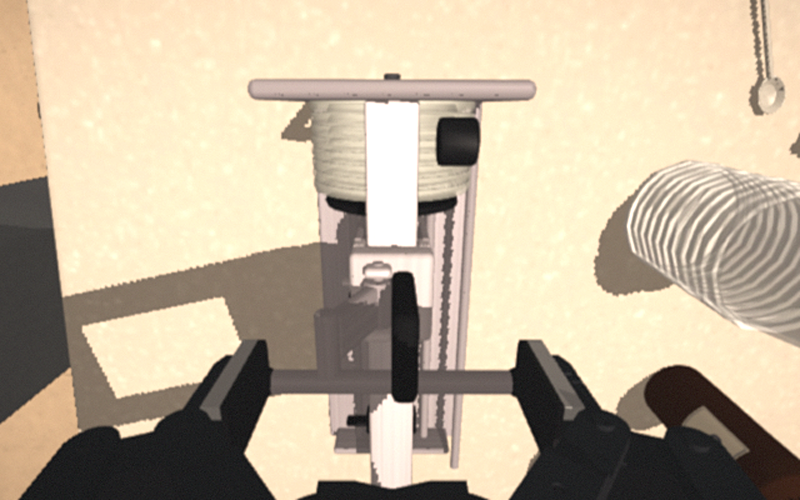

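```bash
python3 -m handwheel '[-1,0,0.5,0,0,0,0,-1,0,0.8,0,0,0,0,-1,0,1.2,0,0,0,0,-1,0,1.2,0,0,0,0,-1,0,1.2,0,0,0,0,-1,0,1.2,0,0,0,0,-1,0,1.2,0,0,0,0,-1,0,1.0,0,0,0,0]'
python3 -m handwheel '[-1,0,0.5,0,0,0,0,-1,0,0,0,0,0,0,-1,0,0,0,0,0,0]'
python3 - <<'E'
from h import *
import cv2,json
s=ctrl.read_state();p=np.array(s['tool_pos']);print(s['clock'],p,p@EX,p@EY)
json.dump(ctrl.camera_model("wrist"),open('w3.json','w'),default=lambda a:np.array(a).tolist())
a=ctrl.capture("wrist");cv2.imwrite('pics/w3.png',a)
cv2.imwrite('pics/w3c.png',cv2.convertScaleAbs(cv2.resize(a[190:360,220:420],None,fx=4,fy=3.5,interpolation=2),alpha=1.5,beta=25))
E
```

```text
clock: 4.65
tool_pos: [585.4, 178.5, 194.0]
ee_rot: [[0.991, 0.137, 0.0], [0.137, -0.991, -0.0], [0.0, 0.0, -1.0]]
force: [0.4, 0.8, -0.1]
finger_gap: 85.2
clock: 4.95
tool_pos: [585.9, 175.1, 194.0]
ee_rot: [[0.991, 0.137, -0.0], [0.137, -0.991, 0.0], [0.0, -0.0, -1.0]]
force: [0.3, -0.5, -0.3]
finger_gap: 85.4
4.95 [585.86961864 175.07036821 194.01336243] 604.2088346996942 93.93895856885365
```

View pics/w3c.png

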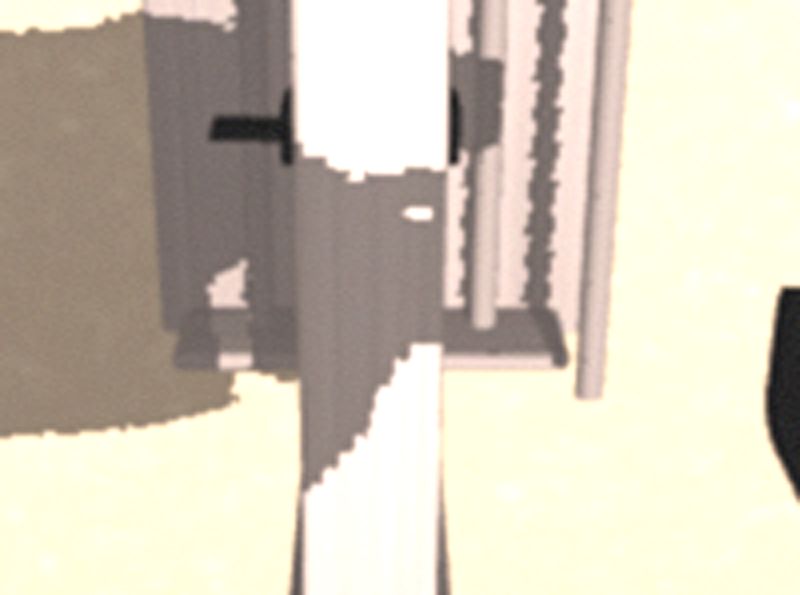

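```bash
python3 - <<'E'
import cv2
from h import *
a=cv2.imread('pics/w3.png')
cv2.imwrite('pics/w3b.png',cv2.convertScaleAbs(cv2.resize(a,None,fx=1.25,fy=1.25,interpolation=2),alpha=1.4,beta=15))
a=ctrl.capture("scene");cv2.imwrite('pics/s3.png',a)
cv2.imwrite('pics/s3c.png',cv2.convertScaleAbs(cv2.resize(a[40:220,180:380],None,fx=3.3,fy=3.3,interpolation=2),alpha=1.5,beta=20))
E
```

```text
(no output)
```

View pics/w3b.png

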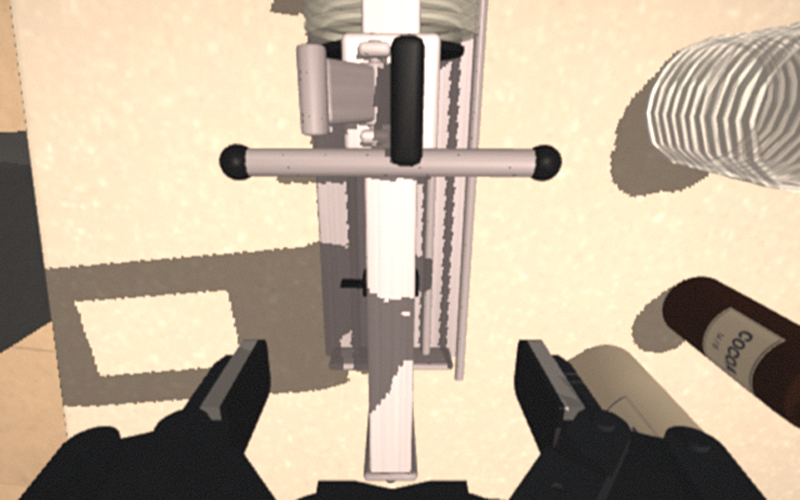

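View pics/s3c.png

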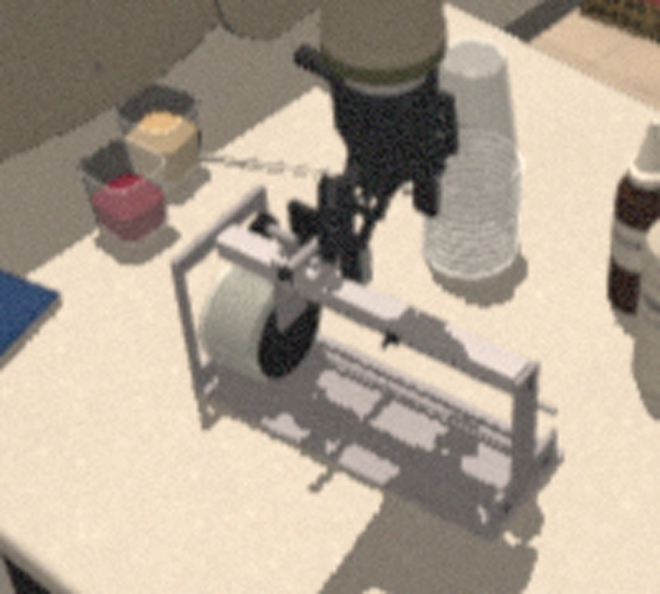

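```bash
python3 - <<'E'
from h import *
import json
m=json.load(open('w2.json'));s=ctrl.read_state();R=np.array(s['ee_rot'])
p=np.array([573.6,262.0,193.5])
for z in(-20,-10,0,4,17):
  print(z,[np.round(proj("wrist",p+R@np.array([x,y,z]),m)*1.25) .tolist() for x,y in[(-42.5,-11),(-42.5,11),(42.5,-11),(42.5,11),(-57,-11)]])
# tbar
b=573.6*0
for x in(-52,52): 
  q=EX*(603.9+x)+EY*158.; q[2]=198; print(np.round(proj("wrist",q,m)*1.25))
m3=json.load(open('w3.json'))
for x in(-52,52): 
  q=EX*(603.9+x)+EY*158.; q[2]=198; print('w3',np.round(proj("wrist",q,m3)*1.25))
q=EX*578.6+EY*90.1; q[2]=141; print('lug w3',np.round(proj("wrist",q,m3)*1.25))
E
```

```text
-20 [[269.0, 322.0], [275.0, 376.0], [512.0, 322.0], [506.0, 375.0], [228.0, 322.0]]
-10 [[276.0, 309.0], [281.0, 360.0], [505.0, 309.0], [500.0, 360.0], [237.0, 309.0]]
0 [[283.0, 298.0], [287.0, 347.0], [498.0, 298.0], [494.0, 347.0], [246.0, 298.0]]
4 [[285.0, 294.0], [289.0, 342.0], [496.0, 294.0], [492.0, 342.0], [249.0, 294.0]]
17 [[292.0, 281.0], [296.0, 327.0], [489.0, 281.0], [486.0, 326.0], [258.0, 281.0]]
[264. 380.]
[517. 380.]
w3 [239. 162.]
w3 [540. 162.]
lug w3 [342. 281.]
```

```bash
python3 - <<'E'
import cv2
from h import *
a=cv2.imread('pics/w3.png')
cv2.imwrite('pics/w3d.png',cv2.convertScaleAbs(cv2.resize(a[260:400,20:220],None,fx=4,fy=4,interpolation=2),alpha=2.5,beta=30))
E
```

```text
(no output)
```

View pics/w3d.png

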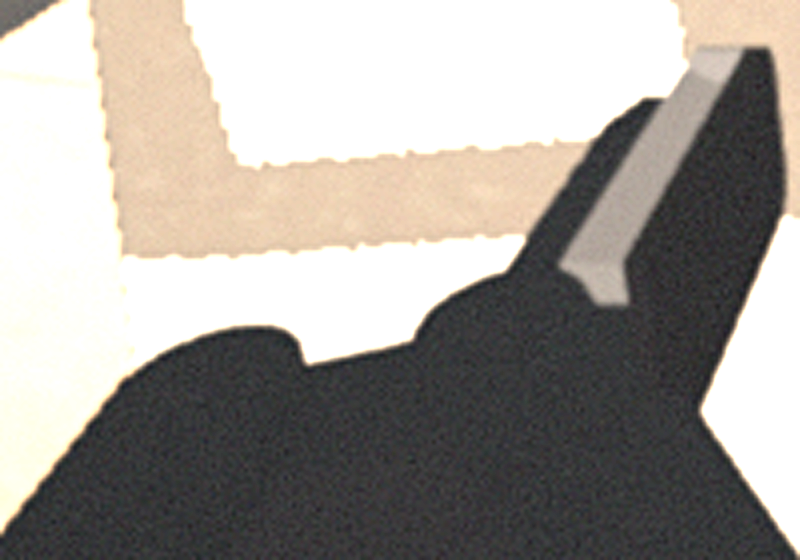

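```bash
python3 - <<'E'
from h import *
s=ctrl.read_state();R=np.array(s['ee_rot']);p=np.array(s['tool_pos'])
for z in(-30,-20,-10,0,4,17):
  print(z,[np.round((proj("scene",p+R@np.array([x,y,z]))-[180,40])*3.3).tolist() for x,y in[(-42.5,-11),(-42.5,11),(42.5,-11),(42.5,11),(-57,0),(57,0)]])
for x in(-52,52): 
  q=EX*(603.9+x)+EY*158.; q[2]=198; print(np.round((proj("scene",q)-[180,40])*3.3))
E
```

```text
-30 [[346.0, 265.0], [371.0, 276.0], [411.0, 203.0], [434.0, 213.0], [347.0, 282.0], [433.0, 197.0]]
-20 [[347.0, 275.0], [371.0, 286.0], [411.0, 213.0], [435.0, 223.0], [348.0, 292.0], [433.0, 208.0]]
-10 [[348.0, 285.0], [372.0, 296.0], [411.0, 223.0], [435.0, 233.0], [349.0, 302.0], [433.0, 217.0]]
0 [[349.0, 295.0], [372.0, 306.0], [412.0, 232.0], [435.0, 243.0], [349.0, 311.0], [434.0, 227.0]]
4 [[349.0, 299.0], [373.0, 310.0], [412.0, 236.0], [435.0, 246.0], [350.0, 315.0], [434.0, 231.0]]
17 [[350.0, 311.0], [373.0, 322.0], [412.0, 249.0], [435.0, 259.0], [351.0, 328.0], [434.0, 244.0]]
[285. 272.]
[364. 198.]
```

```bash
python3 - <<'E'
import cv2
a=cv2.imread('pics/s3.png')
cv2.imwrite('pics/s3d.png',cv2.convertScaleAbs(cv2.resize(a[80:160,240:340],None,fx=7,fy=7,interpolation=2),alpha=1.8,beta=30))
E
```

```text
(no output)
```

View pics/s3d.png

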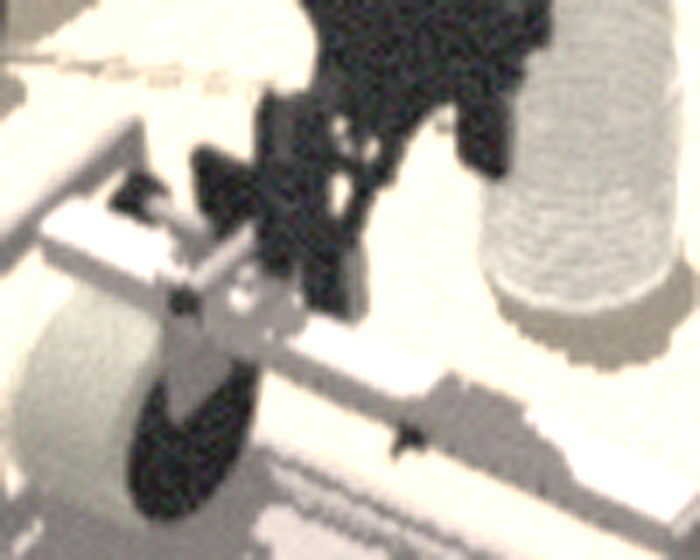

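```bash
python3 - <<'E'
from h import *
import json
m=json.load(open('w3.json'));s=ctrl.read_state();R=np.array(s['ee_rot']);p=np.array([585.87,175.07,194.0])
for z in(-30,-25,-20,-15):
  h=p[2]-z
  print(z,[np.round(R.T@(ray("wrist",u/1.25,v/1.25,h,m)-p),1).tolist() for u,v in[(265,340),(270,387),(517,340),(512,387)]])
ms=ctrl.camera_model("scene")
for z in(-30,-25,-20,-15):
  print('scene',z,[np.round(R.T@(ray("scene",240+u/7,80+v/7,p[2]-z,ms)-p),1).tolist() for u,v in[(310,300),(360,318),(465,165),(510,178)]])
E
python3 -m handwheel '[-1,0,0,-2,0,0,0,-1,0,-2,0,0,0,0,-1,0,-2,0,0,0,0,-1,0,-2,0,0,0,0,-1,0,-2,0,0,0,0,-1,0,-0.78,0,0,0,0,-1,0,0,0,0,0,0]'
```

```text
-30 [[-41.3, -9.6, -30.0], [-41.3, 8.7, -30.0], [41.8, -9.5, -30.0], [41.8, 8.8, -30.0]]
-25 [[-42.9, -6.7, -25.0], [-43.0, 12.3, -25.0], [43.4, -6.6, -25.0], [43.4, 12.5, -25.0]]
-20 [[-44.6, -3.8, -20.0], [-44.6, 16.0, -20.0], [45.1, -3.7, -20.0], [45.1, 16.1, -20.0]]
-15 [[-46.2, -0.9, -15.0], [-46.3, 19.6, -15.0], [46.7, -0.7, -15.0], [46.7, 19.8, -15.0]]
scene -30 [[-50.8, -7.3, -30.0], [-48.8, 12.6, -30.0], [38.2, -2.4, -30.0], [41.2, 15.3, -30.0]]
scene -25 [[-46.6, -10.8, -25.0], [-44.5, 9.3, -25.0], [43.1, -5.8, -25.0], [46.0, 12.0, -25.0]]
scene -20 [[-42.3, -14.3, -20.0], [-40.2, 5.9, -20.0], [47.9, -9.2, -20.0], [50.9, 8.6, -20.0]]
scene -15 [[-38.0, -17.7, -15.0], [-35.9, 2.6, -15.0], [52.7, -12.7, -15.0], [55.7, 5.3, -15.0]]
clock: 5.75
tool_pos: [573.4, 263.0, 213.8]
ee_rot: [[0.99, 0.139, -0.0], [0.139, -0.99, -0.0], [-0.0, -0.0, -1.0]]
force: [-0.3, -0.8, 0.1]
finger_gap: 85.6
```

```bash
python3 -m handwheel '[-1,0,0,1.6,0,0,0,-1,0,0,1.6,0,0,0,-1,0,0,0,0,0,0]'
python3 -m handwheel '[-1,0,0,0.7,0,0,0,-1,0,0,0.7,0,0,0,-1,0,0,0.5,0,0,0,-1,0,0,0,0,0,0]'
python3 - <<'E'
from h import *
import cv2,json
s=ctrl.read_state();R=np.array(s['ee_rot']);p=np.array(s['tool_pos']);print(s['clock'],p,p@EX,p@EY)
a=ctrl.capture("scene");cv2.imwrite('pics/s4.png',a)
cv2.imwrite('pics/s4d.png',cv2.convertScaleAbs(cv2.resize(a[70:150,220:320],None,fx=7,fy=7,interpolation=2),alpha=1.8,beta=30))
a=ctrl.capture("wrist");cv2.imwrite('pics/w4.png',a)
cv2.imwrite('pics/w4b.png',cv2.convertScaleAbs(cv2.resize(a,None,fx=1.25,fy=1.25,interpolation=2),alpha=1.4,beta=15))
E
```

```text
clock: 6.05
tool_pos: [571.8, 260.2, 177.2]
ee_rot: [[0.991, 0.136, -0.006], [0.136, -0.991, -0.003], [-0.007, 0.002, -1.0]]
force: [0.4, 0.3, -1.1]
finger_gap: 85.5
clock: 6.45
tool_pos: [573.4, 261.6, 161.9]
ee_rot: [[0.991, 0.137, -0.001], [0.137, -0.991, -0.0], [-0.001, 0.0, -1.0]]
force: [-1.1, -0.4, 0.5]
finger_gap: 85.6
6.45 [573.40179698 261.59588154 161.94787945] 603.5992268859256 181.3560016023463
```

View pics/s4d.png

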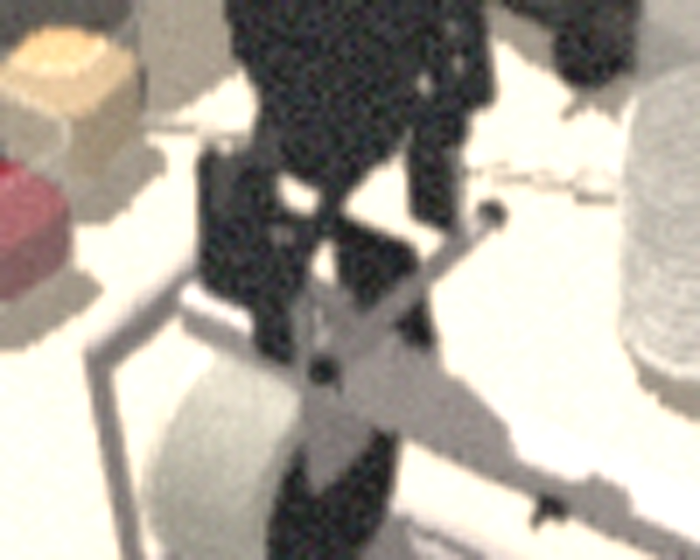

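View pics/w4b.png

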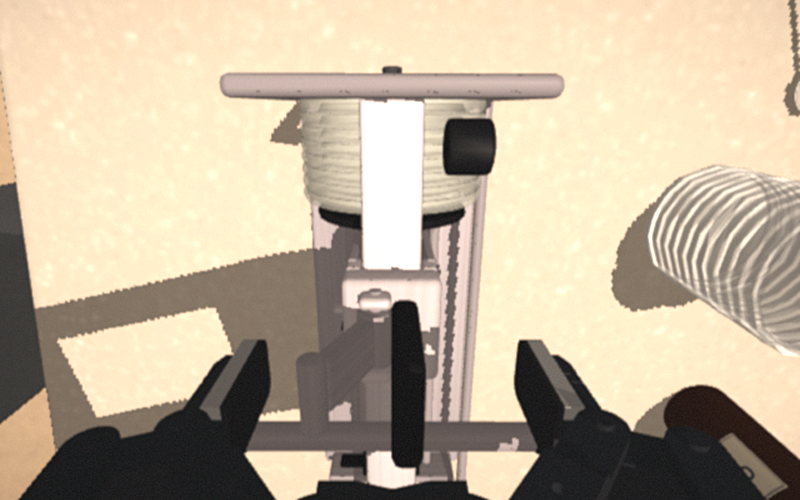

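```bash
python3 -m handwheel '[-1,0,0.4,0,0,0,0,-1,0,0.4,0,0,0,0,-1,0,0.6,0,0,0,0,-1,0,0.6,0,0,0,0,-1,0,0,0,0,0,0,-1,0,0,0,0,0,0]'
python3 - <<'E'
from h import *
import cv2,json
s=ctrl.read_state();R=np.array(s['ee_rot']);p=np.array(s['tool_pos']);print(s['clock'],p,p@EX,p@EY,s['force'],s['wrist_torque'])
a=ctrl.capture("wrist");cv2.imwrite('pics/w5.png',a)
cv2.imwrite('pics/w5b.png',cv2.convertScaleAbs(cv2.resize(a,None,fx=1.25,fy=1.25,interpolation=2),alpha=1.4,beta=15))
E
```

```text
clock: 7.15
tool_pos: [576.8, 242.6, 163.5]
ee_rot: [[0.991, 0.137, 0.001], [0.137, -0.991, 0.001], [0.001, -0.001, -1.0]]
force: [0.1, 4.7, 0.4]
finger_gap: 85.6
7.15 [576.8049179  242.61984417 163.53887646] 604.3955178197914 162.0936770504095 [0.06500806 4.65584494 0.36741156] [0.72069074 0.02209169 0.18541951]
```

View pics/w5b.png

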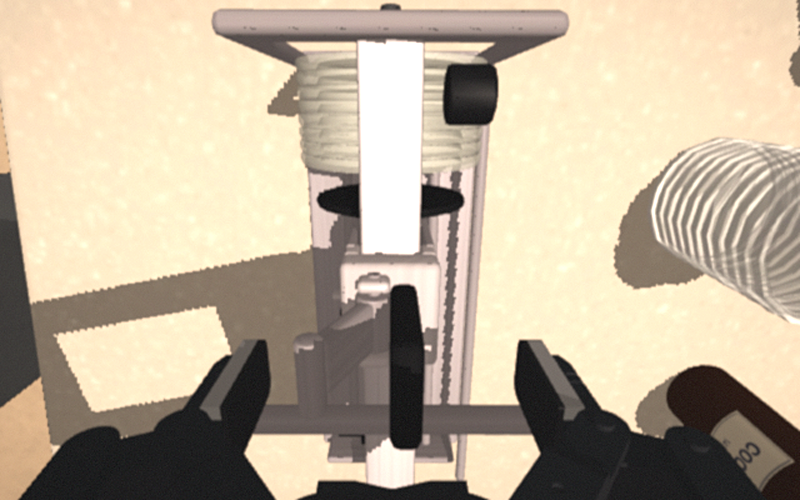

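```bash
python3 -m handwheel '[-1,0,0.7,0,0,0,0,-1,0,1.0,0,0,0,0,-1,0,1.1,0,0,0,0,-1,0,1.1,0,0,0,0,-1,0,1.1,0,0,0,0,-1,0,1.1,0,0,0,0,-1,0,0.7,0,0,0,0,-1,0,0.4,0,0,0,0]'
python3 -m handwheel '[-1,0,0,0,0,0,0,-1,0,0,0,0,0,0]'
python3 - <<'E'
from h import *
import cv2,json
s=ctrl.read_state();R=np.array(s['ee_rot']);p=np.array(s['tool_pos']);print(s['clock'],p,p@EX,p@EY,s['force'],s['wrist_torque'])
json.dump(ctrl.camera_model("wrist"),open('w6.json','w'),default=lambda a:np.array(a).tolist())
a=ctrl.capture("wrist");cv2.imwrite('pics/w6.png',a)
cv2.imwrite('pics/w6b.png',cv2.convertScaleAbs(cv2.resize(a,None,fx=1.25,fy=1.25,interpolation=2),alpha=1.4,beta=15))
cv2.imwrite('pics/w6c.png',cv2.convertScaleAbs(cv2.resize(a[190:310,220:380],None,fx=5,fy=5,interpolation=2),alpha=1.8,beta=30))
E
```

```text
clock: 8.0
tool_pos: [586.5, 171.3, 163.5]
ee_rot: [[0.991, 0.137, 0.0], [0.137, -0.991, 0.002], [0.001, -0.002, -1.0]]
force: [-1.7, 7.1, 0.7]
finger_gap: 85.8
clock: 8.2
tool_pos: [586.5, 171.5, 163.5]
ee_rot: [[0.991, 0.137, 0.0], [0.137, -0.991, 0.001], [0.001, -0.001, -1.0]]
force: [-0.7, 5.8, 1.0]
finger_gap: 85.2
8.2 [586.48832315 171.50783232 163.50054514] 604.3383232667204 90.3254159895201 [-0.70789803  5.76246214  1.02309446] [0.90768805 0.17158583 0.24118297]
```

View pics/w6b.png

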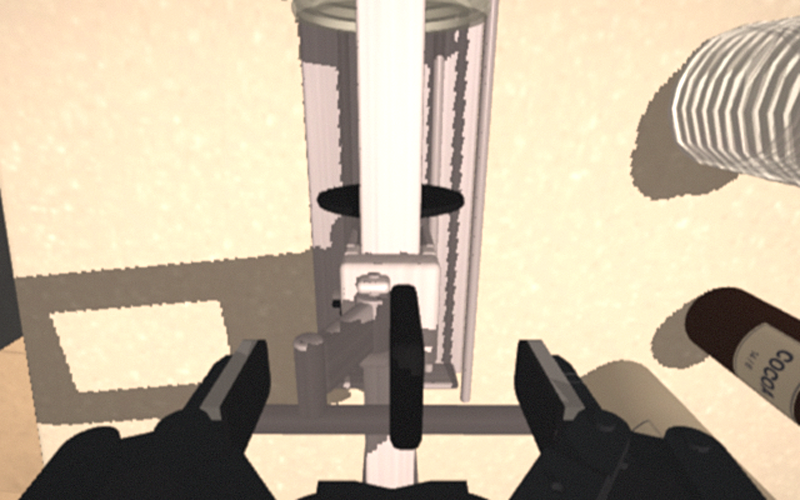

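View pics/w6c.png

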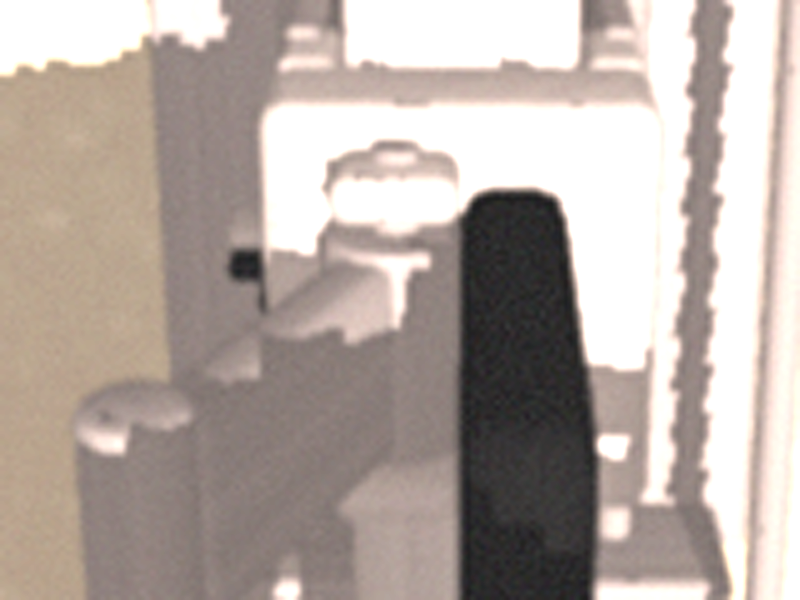

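```bash
python3 - <<'E'
from h import *
import json,cv2
m=json.load(open('w6.json'))
f=lambda u,v:(220+(u-2)/5,190+(v-2)/5)
for n,u,v,z in [("lug tip",232,264,141),("pointer?",240,226,146.5),("car frontL",262,108,168),("car frontR",657,108,168),("car front mid",460,100,168)]:
    p=ray("wrist",*f(u,v),z,m);print(n,np.round([p@EX-603.9,p@EY],1))
tm=[(254,418),(517,418)]
for u,v in tm:
    p=ray("wrist",u/1.25,v/1.25,198,m);print("tbar",np.round([p@EX-603.9,p@EY],1))
a=cv2.imread('pics/w6.png')
cv2.imwrite('pics/w6d.png',cv2.convertScaleAbs(cv2.resize(a[215:260,255:300],None,fx=13,fy=13,interpolation=2),alpha=1.6,beta=0))
E
```

```text
lug tip [-25.9  88.3]
pointer? [-24.   95.5]
car frontL [-18.3 117.1]
car frontR [ 18.4 117.1]
car front mid [1.000e-01 1.179e+02]
tbar [-45.9  72.3]
tbar [43.6 72.4]
```

View pics/w6d.png

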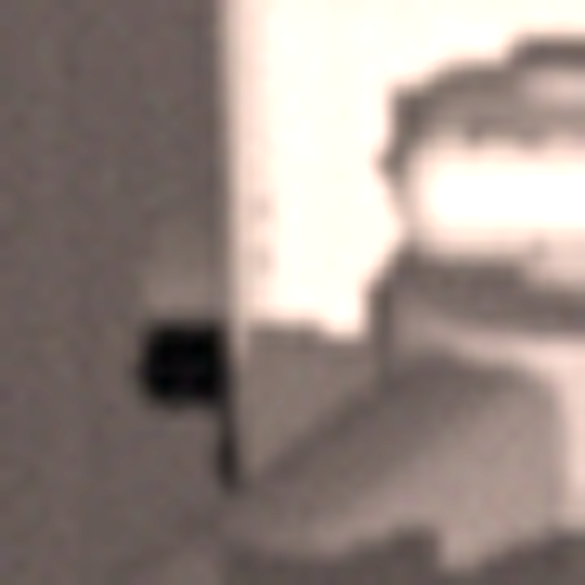

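```bash
python3 -m handwheel '[-1,0,0.35,0,0,0,0,-1,0,0.35,0,0,0,0,-1,0,0,0,0,0,0,-1,0,0,0,0,0,0]'
python3 - <<'E'
from h import *
import cv2,json
s=ctrl.read_state();R=np.array(s['ee_rot']);p=np.array(s['tool_pos']);print(s['clock'],p,p@EX,p@EY,s['force'],s['wrist_torque'])
json.dump(ctrl.camera_model("wrist"),open('w7.json','w'),default=lambda a:np.array(a).tolist())
a=ctrl.capture("wrist");cv2.imwrite('pics/w7.png',a)
cv2.imwrite('pics/w7c.png',cv2.convertScaleAbs(cv2.resize(a[190:310,220:380],None,fx=5,fy=5,interpolation=2),alpha=1.6,beta=0))
a=ctrl.capture("scene");cv2.imwrite('pics/s7.png',a)
cv2.imwrite('pics/s7c.png',cv2.convertScaleAbs(cv2.resize(a[80:170,240:340],None,fx=6.5,fy=6.5,interpolation=2),alpha=1.6,beta=20))
E
```

```text
clock: 8.65
tool_pos: [587.4, 164.7, 163.5]
ee_rot: [[0.99, 0.138, 0.0], [0.138, -0.99, 0.001], [0.001, -0.001, -1.0]]
force: [-1.6, 5.5, 0.7]
finger_gap: 85.2
8.65 [587.41601628 164.68731061 163.49027907] 604.3317822241013 83.44209643375885 [-1.56498171  5.4769334   0.65119414] [0.81502957 0.13341549 0.1976724 ]
```

View pics/w7c.png

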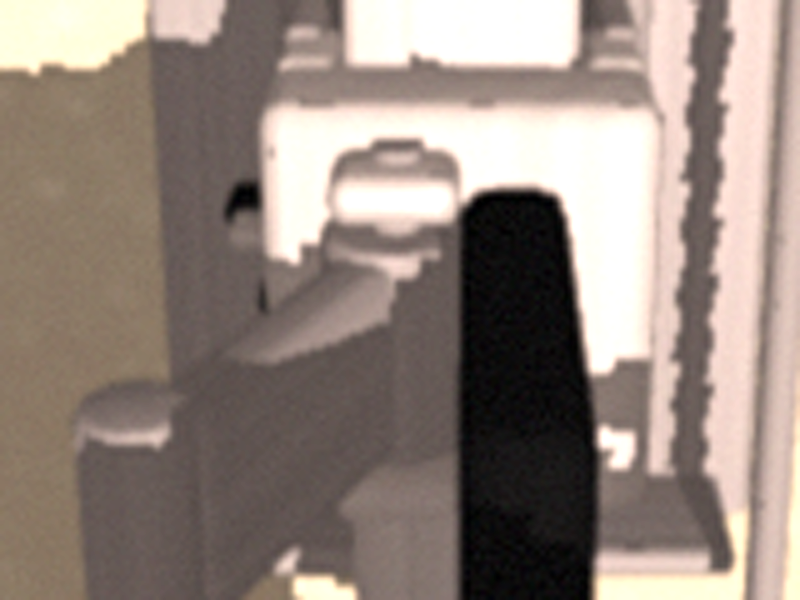

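View pics/s7c.png

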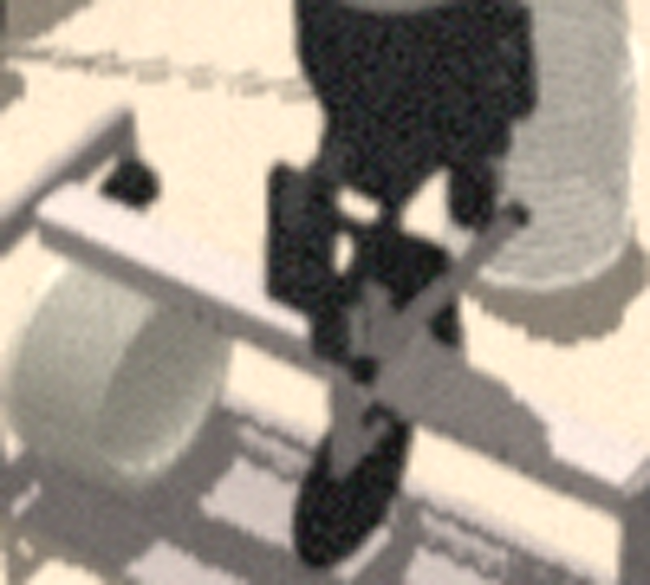

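```bash
python3 - <<'E'
from h import *
import json,cv2
m=json.load(open('w7.json'))
f=lambda u,v:(220+(u-2)/5,190+(v-2)/5)
for n,u,v,z in [("lug tip",228,199,141),("pointer?",240,230,146.5),("car front mid",460,102,168)]:
    p=ray("wrist",*f(u,v),z,m);print(n,np.round([p@EX-603.9,p@EY],1))
for c in (88,90,92):
    q=EX*(603.9-25)+EY*c;q[2]=146.5;r=EX*(603.9-26.5)+EY*90;r[2]=141
    print(c,[((proj("wrist",x,m)-[220,190])*5+2).round() for x in(q,r)])
a=cv2.imread('pics/w7.png')
cv2.imwrite('pics/w7d.png',cv2.convertScaleAbs(cv2.resize(a[215:260,255:300],None,fx=13,fy=13,interpolation=2),alpha=2.2,beta=0))
E
```

```text
lug tip [-26.   89.4]
pointer? [-24.   88.1]
car front mid [1.000e-01 1.109e+02]
88 [array([231., 231.]), array([223., 194.])]
90 [array([230., 214.]), array([223., 194.])]
92 [array([229., 197.]), array([223., 194.])]
```

View pics/w7d.png

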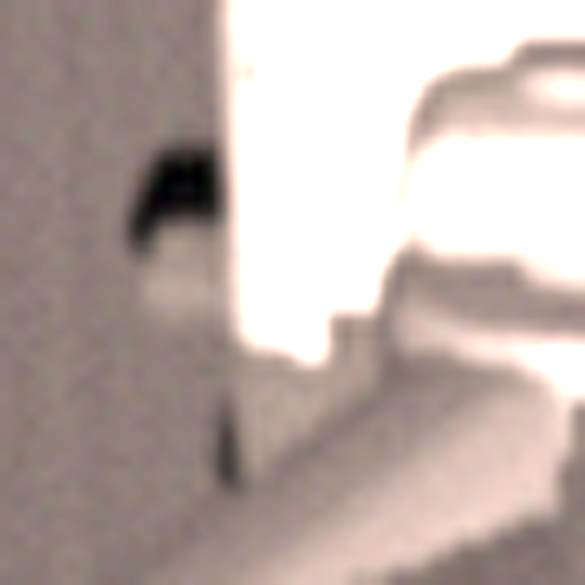

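```bash
python3 -m handwheel '[-0.7,0,0,0,0,0,0,-0.5,0,0,0,0,0,0,-0.3,0,0,0,0,0,0,-0.1,0,0,0,0,0,0,0.1,0,0,0,0,0,0,0.2,0,0,0,0,0,0,0.2,0,0,0,0,0,0]' 40
python3 - <<'E'
from h import *
import cv2,json
s=ctrl.read_state();p=np.array(s['tool_pos']);print(s['clock'],p,p@EX,p@EY,s['force'],s['wrist_torque'])
json.dump(ctrl.camera_model("wrist"),open('w8.json','w'),default=lambda a:np.array(a).tolist())
a=ctrl.capture("wrist");cv2.imwrite('pics/w8.png',a)
cv2.imwrite('pics/w8b.png',cv2.convertScaleAbs(cv2.resize(a,None,fx=1.25,fy=1.25,interpolation=2),alpha=1.6,beta=15))
E
```

```text
clock: 9.45
tool_pos: [586.5, 164.8, 163.8]
ee_rot: [[0.99, 0.138, -0.001], [0.138, -0.99, 0.001], [-0.001, -0.001, -1.0]]
force: [-7.7, 4.6, 6.8]
finger_gap: 34.4
9.45 [586.47203172 164.76202808 163.84189785] 603.4066718818458 83.64423600590365 [-7.7449973   4.64046783  6.84688041] [ 0.66575924  1.21999252 -0.07370694]
```

View pics/w8b.png

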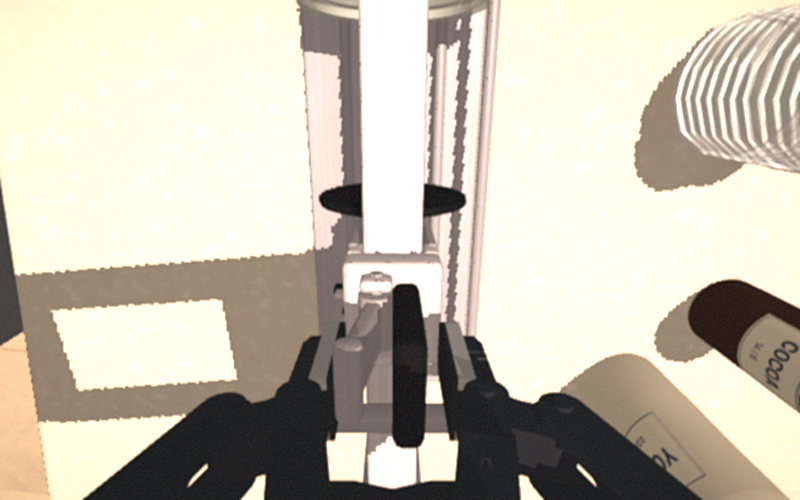

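```bash
python3 -m handwheel '[0.35,0,0,0,0,0,0,0.5,0,0,0,0,0,0,0.7,0,0,0,0,0,0,1,0,0,0,0,0,0,1,0,0,0,0,0,0,1,0,0,0,0,0,0,1,0,0,0,0,0,0]' 40
python3 - <<'E'
from h import *
import cv2,json
s=ctrl.read_state();p=np.array(s['tool_pos']);print(s['clock'],p,p@EX,p@EY,s['force'],s['wrist_torque'])
json.dump(ctrl.camera_model("wrist"),open('w9.json','w'),default=lambda a:np.array(a).tolist())
a=ctrl.capture("wrist");cv2.imwrite('pics/w9.png',a)
cv2.imwrite('pics/w9b.png',cv2.convertScaleAbs(cv2.resize(a,None,fx=1.25,fy=1.25,interpolation=2),alpha=1.6,beta=15))
cv2.imwrite('pics/w9c.png',cv2.convertScaleAbs(cv2.resize(a[190:310,220:380],None,fx=5,fy=5,interpolation=2),alpha=1.6,beta=0))
E
```

```text
clock: 10.2
tool_pos: [587.2, 164.8, 163.9]
ee_rot: [[0.99, 0.138, -0.0], [0.138, -0.99, 0.001], [0.0, -0.001, -1.0]]
force: [-2.9, 5.4, 4.9]
finger_gap: 18.3
10.2 [587.17779282 164.83182386 163.92046235] 604.1153755408585 83.61760325691789 [-2.85001306  5.42969373  4.89962712] [0.70537185 1.03169121 0.14448609]
```

View pics/w9b.png

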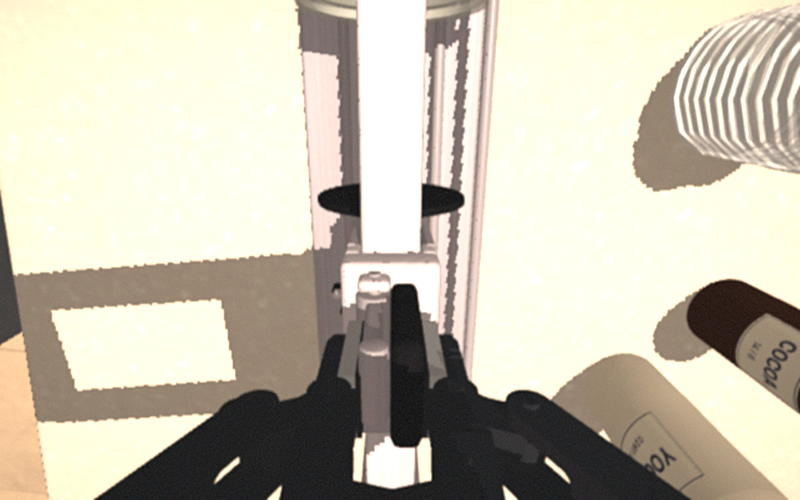

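View pics/w9c.png

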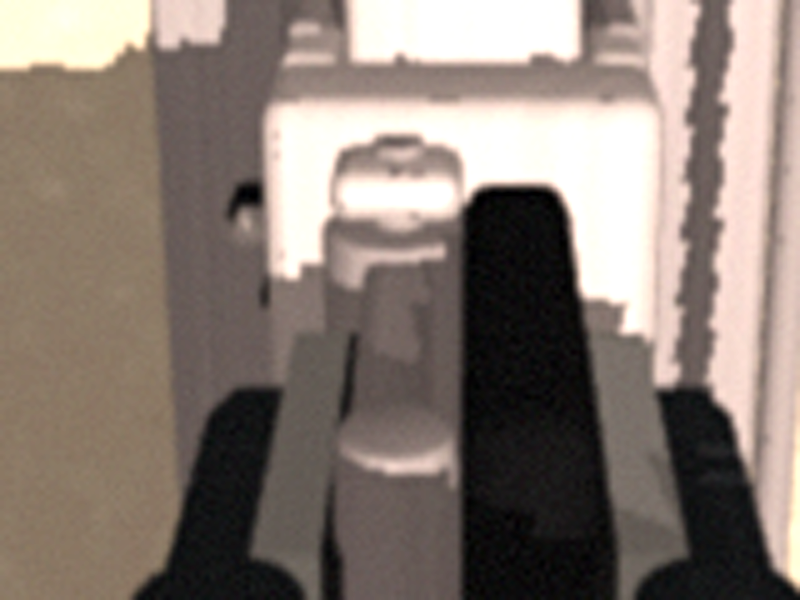

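```bash
python3 -m handwheel '[1,0,0,0,0,0,0,1,0,0,0,0,0,0,1,0,0,0,0,0,0,1,0,0,0,0,0,0,1,0,0,0,0,0,0,1,0,0,0,0,0,0]' 50
python3 - <<'E'
from h import *
import cv2,json
s=ctrl.read_state();p=np.array(s['tool_pos']);print(s['clock'],p@EX,p@EY,s['force'],s['finger_gap'])
m=ctrl.camera_model("wrist")
a=ctrl.capture("wrist");cv2.imwrite('pics/w10.png',a)
cv2.imwrite('pics/w10c.png',cv2.convertScaleAbs(cv2.resize(a[190:310,220:380],None,fx=5,fy=5,interpolation=2),alpha=2,beta=0))
f=lambda u,v:(220+(u-2)/5,190+(v-2)/5)
for n,u,v,z in [("lug tip",228,199,141),("pointer",240,228,146.5),("car front mid",460,100,168),("levtip L",338,450,210),("levtip R",458,450,210),("grip L",464,450,212)]:
    p=ray("wrist",*f(u,v),z,m);print(n,np.round([p@EX-603.9,p@EY],1))
E
```

```text
clock: 10.85
tool_pos: [587.2, 164.8, 163.9]
ee_rot: [[0.99, 0.138, 0.0], [0.138, -0.99, 0.001], [0.0, -0.001, -1.0]]
force: [-1.6, 5.0, 4.9]
finger_gap: 17.9
10.85 604.1585408512202 83.60828472295076 [-1.63116001  5.02269352  4.92314632] 17.891308762730624
lug tip [-26.2  89.4]
pointer [-24.2  88.3]
car front mid [-1.000e-01  1.111e+02]
levtip L [-8.8 99.4]
levtip R [-0.1 99.4]
grip L [  0.4 100.6]
```

View pics/w10c.png

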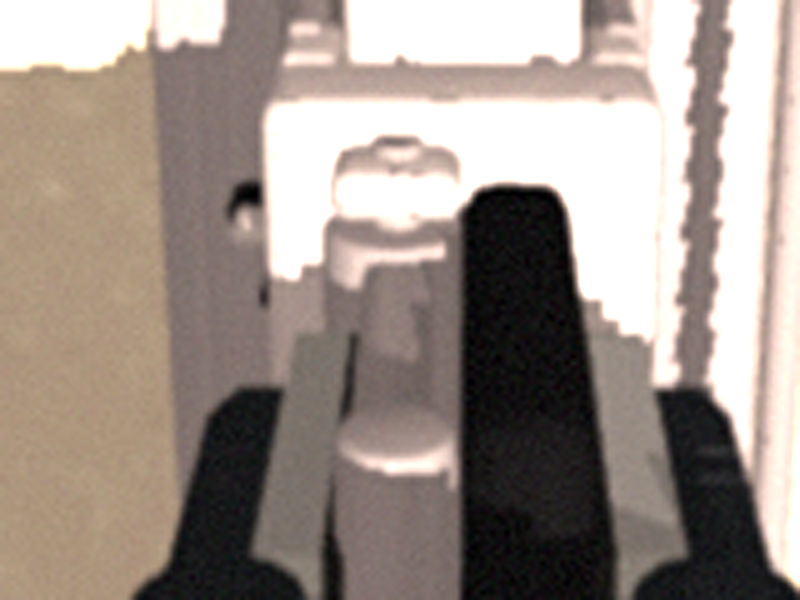

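```bash
python3 -c "
from workcell import ctrl
print(ctrl.job_done())"
```

```text
the job is handed in; nothing more can be done
None
```

The pusher is on its mark, the cam lever is shut, and I handed the job in at about 10.9 s with the fingers still squeezing lever and grip. The interface gave no verdict.

**What I did:** I hooked the open fingers in front of the T-bar and drew the pusher back until the pointer was level with the index lug. I held it there more than 0.2 s with the lever open, then squeezed the lever shut against the grip at 40 N, later raised to 50 N.

**Last checks:**
- **Mark:** pointer about 1 mm past the lug in the wrist picture (88.3 vs 89.4 mm along the beam, limit 5 mm). The carriage front edge agreed.
- **Lever:** its tip spans x = -8.8 to -0.1 mm, so it stands against the grip. Finger gap was 17.9 mm, slightly under the stated 20 mm, and nearly steady.
- **Pusher:** it had not moved between the last two pictures.
- **Forces:** net force on the tool about 7 N. I could not read the force on lever and grip separately.

**What disagreed or went wrong:**
- **First pull missed:** the fingers passed over the T-bar without touching it. In the wrist and scene pictures the open fingertips stood about 27 mm above the reported tool position, not 4 mm below it as the data implied. I went back, came down 30 mm lower, and the second pull held.
- **Lug position:** the first scene-camera estimate was about 7 mm off the others. I relied on the close wrist view instead.
- **Drink and spare lid:** the arm never went near them, but I did not measure them again at the end. The lug's measured position held steady from the end of the draw to the last picture.

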